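Tamp the ballast level in a monitor stand's counterweight box

TASK

The counterweight box for the monitor stand has a ballast lump sticking up in each of its two cells. Take the flat tamper from its black mat and press both lumps down with it until all the ballast in the box lies level; then stand the tamper back upright on its mat and close the lid of the box fully. Push the lumps down with the tamper only, not with the gripper or the lid, and leave the other things on the bench where they are.

Things in the scene. Friction and masses are not known exactly. Their poses are not given: they have to be found in the camera images.
- box: green open box, fixed to the bench, 126 (its x) x 148 (its y) x 51 high, walls and floor 5 thick; origin at the centre of its underside, z up, yaw within 0.35 rad of the world's. A divider along y (4 thick, top 34 above the origin) parts it into cells a (x < 0) and b (x > 0), with three yellow lumps in a row along y in each: two on the floor, one wedged up between them.
- lid (a joint): angle of the lid: 0 shut flat on the rim, pi/2 upright, up to 2.0 leaning outwards (1.65 to 1.95 at the start). A plain green plate 126 (box x) x 148 x 5 thick without a handle, white panel on its outer side; a stiff hinge holds it where it is left (0.25 N m to turn). Shut it by pushing its outer (+y) side over, then down on its top.
- cell_a (a point): centre of the floor of cell a, 5 above the box's underside, at box x = -30, y = 0. The cell measures 56 (x) x 138 (y) inside. Three lumps fit in a row on its floor with 6 to spare along y; their tops are then 36 above this point, 10 below the rim.
- cell_b (a point): the same for cell b, at box x = +30, y = 0
- lid_hinge (a point): middle of the lid's hinge line, at box x = 0, y = +74, z = 51 (top of the +y rim); its axes turn with the lid. The closed lid reaches from here 148 towards box -y, underside at this height.
- right_a_mid (a point): centre of a yellow coated ballast lump in cell a, lying on the cell floor on the box's -y side (the robot's right). 52 (x) x 44 (y) x 36 high with its four long edges bevelled 12 at 45 degrees; point half-way up, axes as the box's. On the floor this centre is 23 above the box's origin.
- left_a_mid (a point): centre of a yellow coated ballast lump in cell a, lying on the cell floor on the box's +y side (the robot's left). 52 (x) x 44 (y) x 36 high with its four long edges bevelled 12 at 45 degrees; point half-way up, axes as the box's. On the floor this centre is 23 above the box's origin.
- proud_a_mid (a point): centre of a yellow coated ballast lump in cell a, the one wedged up between the other two, 17 to 22 too high at first; pressed straight down at its middle with 3 to 15 N it wedges them apart and sinks to the floor. 52 (x) x 44 (y) x 36 high with its four long edges bevelled 12 at 45 degrees; point half-way up, axes as the box's. On the floor this centre is 23 above the box's origin.
- right_b_mid (a point): centre of a yellow coated ballast lump in cell b, lying on the cell floor on the box's -y side (the robot's right). 52 (x) x 44 (y) x 36 high with its four long edges bevelled 12 at 45 degrees; point half-way up, axes as the box's. On the floor this centre is 23 above the box's origin.
- left_b_mid (a point): centre of a yellow coated ballast lump in cell b, lying on the cell floor on the box's +y side (the robot's left). 52 (x) x 44 (y) x 36 high with its four long edges bevelled 12 at 45 degrees; point half-way up, axes as the box's. On the floor this centre is 23 above the box's origin.
- proud_b_mid (a point): centre of a yellow coated ballast lump in cell b, the one wedged up between the other two, 17 to 22 too high at first; pressed straight down at its middle with 3 to 15 N it wedges them apart and sinks to the floor. 52 (x) x 44 (y) x 36 high with its four long edges bevelled 12 at 45 degrees; point half-way up, axes as the box's. On the floor this centre is 23 above the box's origin.
- tamper_mid (a point): flat hand tamper, 0.35 kg, upright on the mat: steel foot plate 48 (its x) x 90 (its y) x 10, stem of 18 diameter, orange square grip 28 x 28 from 55 to 140 above the plate's underside. Site on its axis, 70 above that underside; x, y along the plate's edges and grip's sides. A half turn looks the same. The plate enters a cell with its y along the box's y.
- mat: black rubber mat, fixed to the bench, 120 (x) x 140 (y) x 6 thick; origin at the centre of its underside. The tamper's place: its plate belongs about the middle of the mat.
- spare_mid (a point): bystander: a spare yellow lump lying on the bench, point half-way up (18 above the bench)
- screwdriver: bystander: red-handled screwdriver, 200 long, lying on the bench
- wrench: bystander: steel wrench, 170 long, lying on the bench
- mug: bystander: blue mug, 76 across and 90 high, origin under its centre
- spray: bystander: white bottle with blue cap, 60 across and 150 high, origin under its centre
- adaptor: bystander: black power adaptor block 110 x 55 x 32, lying on the bench
Mind the look-alikes: they are no part of the job. What is shaped like the part that bears right_b_mid but blue is not meant.

How it is judged:
By the outcome, as a careful person would: the job done as asked, in the order asked, and still so for the second after the job is handed in, with the robot touching nothing.
It also fails if it takes over 64 s, if anything falls off the work surface, if the arm or the gripper's body presses on something with over 40 N, if the wrist force passes 120 N, or if a joint passes its speed limit or range.

ROBOT

A 7-joint arm with a two-finger parallel gripper is mounted at the origin on the work surface. World frame = base frame: x ahead of the robot, y to its left, z up, the work surface at z = 0. Lengths are in m, angles in rad, forces in N, time in s.
With the tool pointing down it reaches from about 0.425 to 0.875 m from the base axis. Payload 4.7 kg.
Tool frame: the origin (TCP) lies on the centre line of the jaws, within the pads' length; the fingertips stand ahead of it and the grasp point (between the pads) lies 6 mm ahead of it (bot.tip_extent is the z of the fingertips in the tool frame, in m); z points along the fingers, y is the line along which they close (so a half turn about z gives the same grasp; the last joint's range is limited). The gripper opens to 87 mm and grips with 3 to 60 N. Pads are 19 mm wide; open, the fingers measure 117 mm over their backs; the gripper's body (75 mm by 190 mm) begins 51 mm behind the grasp point.
Start: joints at [-1.322, 0.321, -0.07, 1.45, 0.023, 1.371, -0.057], TCP at [0.151, 0.632, 0.248] pointing down, gripper open.
Joint ranges: [-2.86, 2.86], [-0.3, 2.09], [-1.38, 1.24], [0.06, 2.45], [-1.56, 4.7], [0.09, 2.05], [-2.69, 2.69]. Speed limits (rad/s): [2.57, 2.57, 3.14, 3.14, 3.14, 3.14, 3.14].

INTERFACE

Orientations are given as a rotation vector (axis times angle).
In Python, from rig import bot gives the robot as it stands.
- The arm moves only by the shell command python3 -m inch 'ROWS' [FORCE]. ROWS is JSON, one flat list of numbers, 5 for each row, row after row: the opening, from 0 (shut) to 1 (fully open), then the shift along the tool's x, y, z in cm, then the turn about the tool's z in degrees. A call has 1 to 8 rows; each row shifts and turns the commanded pose from where the row before left it, along the tool's axes as they then stand; what a row does not reach is not made up. A row lasts 1/10 s, in which the tool goes at most 50 mm and 8.59 degrees, less where a joint would pass 70% of its speed; a pose out of reach is approached as far as the arm can. A call is refused whole if a number of a shift passes 5 or a number of a turn 8.59, either way. A call with a gripper value outside its range is refused whole. The fingers move at their own pace and stop on an object; FORCE is the grip in N (left out, the last holds). Time passes only in rows, so rows that do not move let the fingers close. It gives the time, the measured TCP pose, the force, the opening and the grip force at its end, in the units of the state.
- bot.get_state(): the state, without advancing time (a new reading comes with each control period).
- bot.snapshot(name): name is "side" or "top"; returns the picture (384x512x3 uint8, red, green, blue); there is no depth.
- bot.calibration(name): a dict with "K" (3x3 intrinsics, pixels), "k1" (the pictures are not rectified: a ray, as slopes to the right and down, at radius r is drawn at 1 + k1 r^2 times it, then the intrinsics apply), "extrinsics" (4x4, takes a point from world to camera coordinates). Camera axes: x right, y up, looking along -z (the intrinsics and any distortion apply to the point x, -y, -z); pixel columns grow to the right and rows downward; lengths in m; the calibration is good to about 2 mm. A picture is of the moment at which its call begins. calibration takes no time and is no camera call.
- bot.sign_off(): hands the job in; it is judged then, once.
The state is a dict: "clock": time; "joint_positions": joint angles; "qd": joint speeds; "joint_efforts": joint torques, N m; "tcp_pos": TCP position; "tcp_rot": TCP orientation; "wrist_force": force on the tool from outside, world axes, zero at the start; "moment": the same for the moment, N m; "grip_width": finger opening in m; "gripper_force": force on a finger pad.
Only numpy, scipy, OpenCV 4.12 (cv2) and the standard library are available. Lean on these libraries where they do the work, as an engineer would, in place of code of your own. Each camera call takes 0.05 s, during which the arm holds its last target. There are 200 camera calls.

## Working session

There is one attempt and no reset: what is moved stays moved. The work goes in short steps, Python scripts to look and compute and a shell command to move; the robot and the scene stay as the last step left them, time stands still between calls to the robot, and variables do not carry over. Pictures are saved under pics/ and viewed, at most 13 in all, crops included, and the job is handed in when it is done.

```bash
mkdir -p pics; ls
cat > h.py <<'E'
import numpy as np, cv2
from rig import bot
from scipy.spatial.transform import Rotation as R
def ray(name,u,v):
    c=bot.calibration(name);K=np.array(c["K"]);E=np.array(c["extrinsics"]);k=c["k1"]
    d=np.array([(u-K[0,2])/K[0,0],(v-K[1,2])/K[1,1]]);p=d.copy()
    for _ in range(20): p=d/(1+k*(p@p))
    Rm=E[:3,:3];o=-Rm.T@E[:3,3]
    return o,Rm.T@np.array([p[0],-p[1],-1.])
def plane(name,u,v,z):
    o,d=ray(name,u,v);return o+d*(z-o[2])/d[2]
def proj(name,P):
    c=bot.calibration(name);K=np.array(c["K"]);E=np.array(c["extrinsics"]);k=c["k1"]
    q=E[:3,:3]@np.array(P)+E[:3,3];p=np.array([q[0],-q[1]])/-q[2];p=p*(1+k*(p@p))
    return K[:2,:2]@p+K[:2,2]
def save(name,f):
    im=bot.snapshot(name);cv2.imwrite("pics/"+f,np.ascontiguousarray(im[:,:,::-1]));return im
def tool(world_delta):
    s=bot.get_state();return R.from_rotvec(s["tcp_rot"]).as_matrix().T@np.array(world_delta)*100
E
python3 - <<'E'
from h import *
a=save("top","t0.png");b=save("side","s0.png")
cv2.imwrite("pics/both0.png",np.vstack([a,b])[:,:,::-1][:, :]) 
for n in("top","side"):
    c=bot.calibration(n);print(n,c["K"],c["k1"],np.round(ray(n,256,192),3))
print(bot.get_state(),bot.tip_extent)
E
```

```text
pics
top [[426.62972224   0.         254.99181659]
 [  0.         426.62972224 186.97172866]
 [  0.           0.           1.        ]] 0.05591386242937382 [[ 0.403 -0.006  1.135]
 [ 0.131 -0.013 -0.991]]
side [[367.60091642   0.         257.19587576]
 [  0.         367.60091642 186.49518775]
 [  0.           0.           1.        ]] -0.08615481873725726 [[ 0.495  0.632  0.893]
 [ 0.054 -0.594 -0.803]]
{'clock': 0.1, 'joint_positions': array([-1.32190546,  0.32173124, -0.07007676,  1.45154227,  0.02263338,
        1.37082281, -0.05688814]), 'qd': array([ 2.23152860e-04, -4.16876953e-04,  1.23912656e-03, -2.41626932e-03,
       -4.65193195e-04,  2.11672381e-06, -1.52828790e-03]), 'joint_efforts': array([-1.81346854e-04, -4.92570376e+01, -4.05796096e-01, -3.13401461e+01,
       -6.43779687e-02,  3.95997043e-02,  8.34085176e-05]), 'tcp_pos': array([0.15117073, 0.63170826, 0.24658765]), 'tcp_rot': array([-3.67893338e-01, -3.11990377e+00,  2.69521407e-03]), 'wrist_force': array([-0.79964317, -0.62756814, -0.35775762]), 'moment': array([ 0.03388062,  0.03370349, -0.00948388]), 'gripper_force': 0.0, 'grip_width': 0.08714568948059845} 0.025
```

View pics/t0.png

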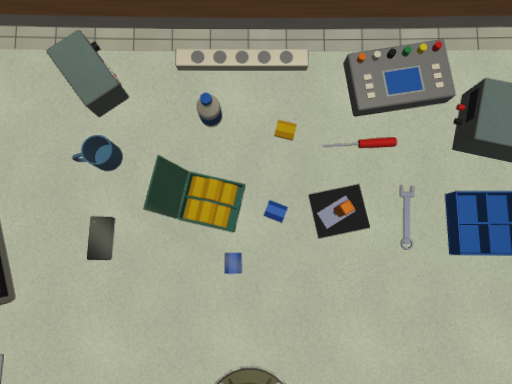

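View pics/s0.png

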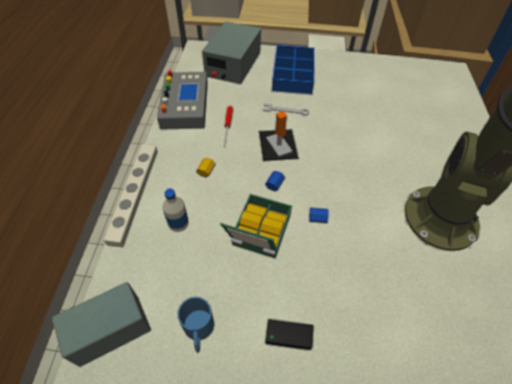

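Top view: the box is at about (212,200) with its lid leaning out to the left (+y). The tamper's orange grip is at (345,209) on the mat at (339,211). 
Possible mix-ups:
- **Tamper:** screwdriver (378,143), wrench (407,217) and the orange knob on the instrument (362,57). I choose the orange grip on the black mat at (345,209).
- **Box:** blue tray (480,223) and grey-green cases (88,72) and (490,120). I choose the green box at (212,200).
- **Lumps:** spare yellow (286,130) and blue ones (276,211) and (233,263), all outside the box.

Run:
```python
from h import *
t=cv2.imread("pics/t0.png");s=cv2.imread("pics/s0.png")
crop=np.hstack([cv2.resize(t[150:240,140:250],None,fx=4,fy=4,interpolation=2),cv2.resize(t[180:240,300:375],None,fx=4,fy=6)[:360]])
cv2.imwrite("pics/c0.png",crop[:, :800])
def big(m):
    cs,_=cv2.findContours(m.astype(np.uint8),0,2);return max(cs,key=cv2.contourArea)
def blob(img,lo,hi,roi):
    h=cv2.cvtColor(img,cv2.COLOR_BGR2HSV);m=cv2.inRange(h,lo,hi);k=np.zeros_like(m);x0,y0,x1,y1=roi;k[y0:y1,x0:x1]=255;return big(m&k)
def rect(c,z):
    W=np.array([plane("top",*p,z)[:2] for p in c[:,0].astype(float)],np.float32)
    r=cv2.minAreaRect(W);b=cv2.boxPoints(r);return r,b
og=((3,150,100),(18,255,255))
cT=blob(t,*og,(320,190,370,235));cS=blob(s,*og,(265,100,295,145))
print("orange top bbox",cv2.boundingRect(cT),"side",cv2.boundingRect(cS), [cv2.minAreaRect(cT)])
mat=blob(t,(0,0,0),(180,255,60),(300,175,380,245));print("mat",rect(cv2.convexHull(mat),.006))
pl=blob(t,(0,0,120),(180,70,215),(314,192,358,230));hm=cv2.convexHull(pl);print("plate",rect(hm,.016))
yl=blob(t,(18,140,90),(35,255,255),(180,165,245,235))
h=cv2.cvtColor(t,cv2.COLOR_BGR2HSV);m=cv2.inRange(h,(18,140,90),(35,255,255));m[:165]=0;m[240:]=0;m[:,:175]=0;m[:,250:]=0
pts=cv2.findNonZero(m);print("yellow",rect(cv2.convexHull(pts),.046))
g=cv2.inRange(h,(50,60,20),(95,255,160));g[:150]=0;g[240:]=0;g[:,:140]=0;g[:,250:]=0
hull=cv2.convexHull(cv2.findNonZero(g));print("green hull",cv2.approxPolyDP(hull,3,True)[:,0].tolist())
```

```text
orange top bbox (340, 200, 15, 15) side (277, 111, 9, 9) [((346.7691955566406, 206.65382385253906), (11.371355056762695, 11.648704528808594), 56.3099365234375)]
mat (((0.5029506683349609, -0.2387194037437439), (0.11568997800350189, 0.13737823069095612), 11.979547500610352), array([[ 0.43210816, -0.18353267],
       [ 0.46062276, -0.31791905],
       [ 0.5737932 , -0.29390615],
       [ 0.54527855, -0.15951976]], dtype=float32))
plate (((0.4995752274990082, -0.23019853234291077), (0.048080530017614365, 0.08896774053573608), 30.667591094970703), array([[ 0.45620793, -0.20419803],
       [ 0.5015865 , -0.28072283],
       [ 0.5429425 , -0.25619903],
       [ 0.49756396, -0.17967424]], dtype=float32))
yellow (((0.5255900025367737, 0.09842847287654877), (0.1190321296453476, 0.11511550098657608), 77.14692687988281), array([[0.456235  , 0.05320748],
       [0.5684661 , 0.02759984],
       [0.594945  , 0.14364946],
       [0.48271388, 0.1692571 ]], dtype=float32))
green hull [[244, 184], [233, 231], [144, 208], [158, 156]]
```

View pics/c0.png

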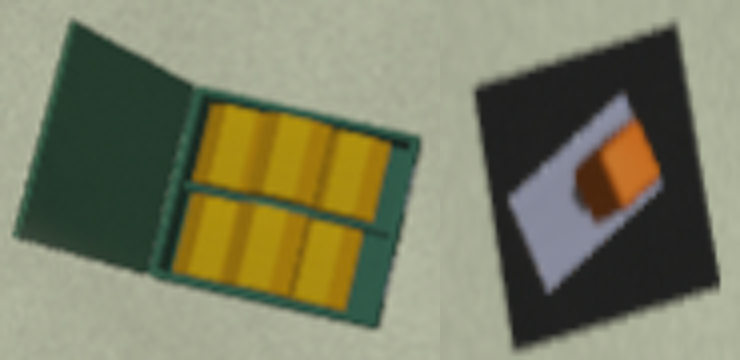

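The crop shows the box open with its hinge edge running about (189,172)–(177,219), and its right rim corners at (245,184) and (235,232). The grip's bright top square sits on the steel plate on the black mat, which confirms the choice.

Run:
```python
from h import *
px=[(244.6,184.2),(234.6,231.5),(189.2,171.9),(177.6,218.6)]
W=np.array([plane("top",*p,.051)[:2] for p in px]);print(W.round(4))
A,B,C,D=W # A:+x-y, B:-x-y, C:+x+y, D:-x+y
ex=(A-B)+(C-D);ey=(C-A)+(D-B)
print("c",W.mean(0),"yaw from x",np.degrees(np.arctan2(ex[1],ex[0])),"y",np.degrees(np.arctan2(-ey[0],ey[1])),np.linalg.norm(ex)/2,np.linalg.norm(ey)/2)
print(proj("top",(.4996,-.2302,.146)),proj("top",(.4996,-.2302,.061)),proj("side",(.4996,-.2302,.146)),proj("side",(.4996,-.2302,.061)))
# grip-top centre from the bright pixels
t=cv2.imread("pics/t0.png");h=cv2.cvtColor(t,cv2.COLOR_BGR2HSV);m=cv2.inRange(h,(3,150,180),(18,255,255));m[:190]=0;m[235:]=0;m[:,:320]=0;m[:,375:]=0
M=cv2.moments(m,True);print(M["m10"]/M["m00"],M["m01"]/M["m00"],plane("top",M["m10"]/M["m00"],M["m01"]/M["m00"],.146), M["m00"])
# proud lump top corners (crop px/4): b: 275,112..330,125 ; 262,172..318,185
for n,q in dict(b=[(276,112),(332,125),(262,175),(316,187)],a=[(255,205),(306,218),(240,280),(295,296)]).items():
    P=np.array([plane("top",140+x/4,150+y/4,.060)[:2] for x,y in q]);print(n,P.mean(0),P.round(3).tolist())
```

```text
[[0.5672 0.0097]
 [0.4464 0.0349]
 [0.5993 0.1522]
 [0.4793 0.1791]]
c [0.5230387  0.09397188] yaw from x -12.18149912082556 y -12.794254407120953 0.12316634679555334 0.14699076437753092
[347.18186209 206.7112358 ] [339.62641233 209.98154057] [281.51725755 112.47691287] [279.7963163  132.60919978]
347.36170212765956 206.69148936170214 [ 0.49964586 -0.23061852  0.146     ] 94.0
b [0.55761848 0.08701244] [[0.582, 0.1], [0.573, 0.065], [0.541, 0.109], [0.534, 0.074]]
a [0.49404851 0.10042741] [[0.522, 0.113], [0.514, 0.081], [0.475, 0.121], [0.465, 0.087]]
```

```bash
python3 -m inch '[1,0,0,0,7.65, 1,0,0,0,7.65, 1,0,0,0,7.65, 1,0,0,0,7.65, 1,0,0,0,7.65, 1,0,0,0,7.65]' 20
```

```text
clock: 0.7
tcp_pos: [0.1512, 0.6318, 0.2469]
tcp_rot: [1.563, 2.725, -0.002]
wrist_force: [0.2, 0.3, -0.0]
grip_width: 0.0871
gripper_force: 0.0
```

```bash
python3 -m inch '[1,-4.4,1.74,0,0, 1,-4.4,1.74,0,0, 1,-4.4,1.74,0,0, 1,-4.4,1.74,0,0, 1,-4.4,1.74,0,0, 1,-4.4,1.74,0,0, 1,-4.4,1.74,0,0, 1,-4.4,1.74,0,0]'
python3 -m inch '[1,-4.05,-1.99,0,0, 1,-4.05,-1.99,0,0, 1,-4.05,-1.99,0,0, 1,-4.05,-1.99,0,0, 1,-4.05,-1.99,0,0, 1,-4.05,-1.99,0,0, 1,-4.05,-1.99,0,0]'
python3 -m inch '[1,-4.05,-1.99,0,0, 1,-4.05,-1.99,0,0, 1,-4.05,-1.99,0,0, 1,-4.05,-1.99,0,0, 1,-4.05,-1.99,0,0, 1,-4.05,-1.99,0,0, 1,-4.05,-1.99,0,0, 1,0,0,0,0]'
python3 - <<'E'
from h import *
s=bot.get_state();print(s["tcp_pos"],R.from_rotvec(s["tcp_rot"]).as_matrix().round(3))
print(tool(np.array([.4996,-.2304,.136])-s["tcp_pos"]))
E
```

```text
clock: 1.5
tcp_pos: [0.4515, 0.3988, 0.2473]
tcp_rot: [-1.555, -2.73, 0.0]
wrist_force: [0.2, 0.5, 0.2]
grip_width: 0.0867
gripper_force: 0.0
clock: 2.2
tcp_pos: [0.4747, 0.0835, 0.2473]
tcp_rot: [-1.555, -2.729, -0.0]
wrist_force: [1.7, 0.4, 0.4]
grip_width: 0.0871
gripper_force: 0.0
clock: 3.0
tcp_pos: [0.4979, -0.237, 0.2476]
tcp_rot: [1.569, 2.72, -0.007]
wrist_force: [-0.2, -0.3, 0.8]
grip_width: 0.087
gripper_force: 0.0
[ 0.4978608  -0.2369716   0.24761825] [[-0.501  0.866 -0.001]
 [ 0.866  0.501 -0.005]
 [-0.004 -0.003 -1.   ]]
[ 0.52524841  0.51539068 11.15826708]
```

```bash
python3 -m inch '[1,0.5,0.5,0,-0.6, 1,0,0,3,0, 1,0,0,3,0, 1,0,0,3,0, 1,0,0,2.1,0, 1,0,0,0,0]'
python3 -m inch '[0,0,0,0,0, 0,0,0,0,0, 0,0,0,0,0, 0,0,0,0,0, 0,0,0,0,0, 0,0,0,0,0, 0,0,0,0,0, 0,0,0,0,0]' 40
```

```text
clock: 3.6
tcp_pos: [0.4999, -0.2187, 0.1334]
tcp_rot: [-1.532, -2.735, 0.001]
wrist_force: [-0.4, 0.3, -0.3]
grip_width: 0.0864
gripper_force: 0.0
clock: 4.4
tcp_pos: [0.5014, -0.2228, 0.1365]
tcp_rot: [-1.541, -2.737, 0.0]
wrist_force: [-1.4, 0.1, 0.4]
grip_width: 0.031
gripper_force: 0.5
```

```bash
python3 -m inch '[0.6,0,0,0,0, 0.6,0,0,0,0, 0.6,0,0,0,0, 0.6,0,0,0,0]'
python3 - <<'E'
from h import *
s=bot.get_state();print(s["tcp_pos"],s["grip_width"]);print(tool(np.array([.4996,-.2304,.136])-s["tcp_pos"]))
save("top","t1.png")
E
```

```text
clock: 4.8
tcp_pos: [0.5017, -0.2226, 0.1366]
tcp_rot: [1.541, 2.738, 0.0]
wrist_force: [0.0, 0.4, 0.2]
grip_width: 0.0499
gripper_force: 0.0
[ 0.50166749 -0.22256786  0.13656214] 0.0498830249662457
[-0.56226629 -0.5831273   0.0561114 ]
```

```bash
python3 -m inch '[0.8,0,0,0,0, 0.8,-0.55,-0.4,0,0, 0.8,0,0,0,0, 0.8,0,0,0,0]'
python3 -m inch '[0,0,0,0,0, 0,0,0,0,0, 0,0,0,0,0, 0,0,0,0,0, 0,0,0,0,0, 0,0,0,0,0, 0,0,0,0,0, 0,0,0,0,0]' 40
python3 -m inch '[0,0,0,0,0, 0,0,0,0,0, 0,0,0,-0.5,0, 0,0,0,-2,0,  0,0,0,-3,0, 0,0,0,-3,0, 0,0,0,-3,0, 0,0,0,0,0]'
python3 - <<'E'
from h import *
save("top","t2.png");save("side","s2.png")
a=cv2.imread("pics/t2.png")[120:260,260:420];b=cv2.imread("pics/s2.png")[40:180,210:370]
cv2.imwrite("pics/c2.png",cv2.resize(np.hstack([a,b]),None,fx=2.5,fy=2.5))
E
```

```text
clock: 5.25
tcp_pos: [0.5008, -0.2299, 0.1366]
tcp_rot: [1.542, 2.737, -0.0]
wrist_force: [-0.1, -0.2, -0.6]
grip_width: 0.0683
gripper_force: 0.0
clock: 6.05
tcp_pos: [0.5011, -0.2294, 0.1366]
tcp_rot: [1.541, 2.738, 0.0]
wrist_force: [0.8, 0.1, -0.6]
grip_width: 0.0276
gripper_force: 40.0
clock: 6.85
tcp_pos: [0.5027, -0.2307, 0.2554]
tcp_rot: [1.538, 2.732, 0.003]
wrist_force: [0.7, -1.5, -3.3]
grip_width: 0.0276
gripper_force: 40.0
```

View pics/c2.png

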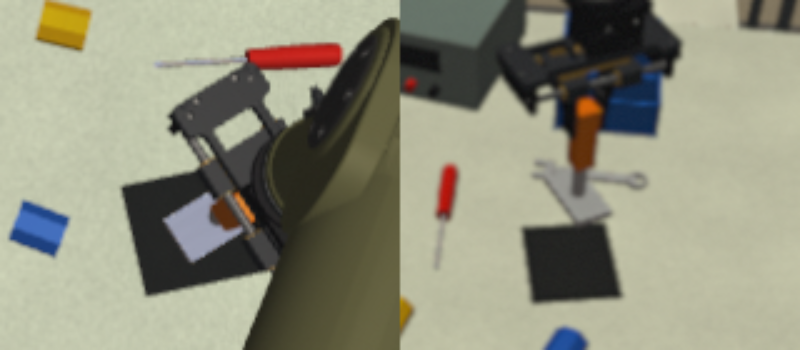

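The tamper hangs straight in the gripper, clear of the mat. Next I turn it to line up with the box and carry it over cell b.

```bash
python3 -m inch '[0,0,0,0,7.28, 0,0,0,0,7.28, 0,0,0,0,7.28, 0,0,0,0,7.28, 0,0,0,0,7.28, 0,0,0,0,7.28, 0,0,0,0,0]'
python3 -m inch '[0,4,-0.27,0,0, 0,4,-0.27,0,0, 0,4,-0.27,0,0, 0,4,-0.27,0,0, 0,4,-0.27,0,0, 0,4,-0.27,0,0, 0,4,-0.27,0,0, 0,4,-0.27,0,0]'
python3 -m inch '[0,0,0,0,0,0,0,0,0,0,0,0,0,0,0]'
cat > rel.py <<'E'
from h import *
s=bot.get_state();M=R.from_rotvec(s["tcp_rot"]).as_matrix()
print("tcp",s["tcp_pos"].round(4),"tooly deg",np.degrees(np.arctan2(M[1,1],M[0,1])).round(2),"tilt",M[:2,2].round(4),"F",s["wrist_force"].round(1),"w",s["grip_width"])
for n,P in dict(b=(.5508,.0878),a=(.4952,.1002)).items(): print(n,tool(np.array([*P,.171])-s["tcp_pos"]).round(2))
E
python3 rel.py
```

```text
clock: 7.65
tcp_pos: [0.4998, -0.2289, 0.2493]
tcp_rot: [-2.447, -1.966, 0.004]
wrist_force: [-0.3, -0.2, -3.1]
grip_width: 0.0276
gripper_force: 40.0
clock: 8.45
tcp_pos: [0.548, 0.0892, 0.2501]
tcp_rot: [-2.445, -1.972, 0.003]
wrist_force: [0.6, -0.1, -2.6]
grip_width: 0.0279
gripper_force: 40.0
clock: 8.75
tcp_pos: [0.5483, 0.0861, 0.2506]
tcp_rot: [2.449, 1.968, -0.004]
wrist_force: [0.7, -1.0, -4.5]
grip_width: 0.0276
gripper_force: 40.0
tcp [0.5483 0.0861 0.2506] tooly deg -12.44 tilt [-0.0016 -0.0015] F [ 0.7 -1.  -4.5] w 0.027553579138504484
b [0.23 0.22 7.96]
a [ 0.24 -5.48  7.96]
```

```bash
python3 -m inch '[0,0.23,0.22,0,0, 0,0,0,2.5,0, 0,0,0,2.3,0, 0,0,0,0,0, 0,0,0,0,0]'; python3 rel.py
python3 - <<'E'
from h import *
save("top","t3.png");save("side","s3.png")
a=cv2.imread("pics/t3.png")[130:250,130:260];b=cv2.imread("pics/s3.png")[150:270,200:330]
cv2.imwrite("pics/c3.png",cv2.resize(np.hstack([a,b]),None,fx=3,fy=3,interpolation=2))
E
```

```text
clock: 9.25
tcp_pos: [0.5515, 0.0887, 0.2038]
tcp_rot: [-2.45, -1.967, 0.0]
wrist_force: [0.7, -0.5, -3.4]
grip_width: 0.0274
gripper_force: 40.0
tcp [0.5515 0.0887 0.2038] tooly deg -12.49 tilt [-0.0003 -0.0002] F [ 0.7 -0.5 -3.4] w 0.02739104209128444
b [-0.1  -0.05  3.28]
a [-0.09 -5.74  3.28]
```

View pics/c3.png

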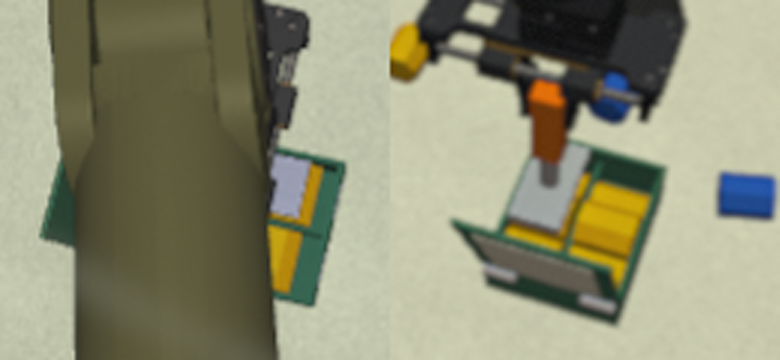

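The plate is aligned over cell b, above the proud lump and inside the walls. I'll press in small steps.

```bash
python3 -m inch '[0,-0.1,0,0.5,0, 0,0,0,0.4,0, 0,0,0,0.4,0, 0,0,0,0.3,0, 0,0,0,0,0]'
python3 -m inch '[0,0,0,0.3,0, 0,0,0,0.3,0,0,0,0,0,0]'
python3 -m inch '[0,0,0,0.3,0, 0,0,0,0.3,0,0,0,0,0,0]'; python3 rel.py
```

```text
clock: 9.85
tcp_pos: [0.5514, 0.0887, 0.1875]
tcp_rot: [2.449, 1.968, 0.001]
wrist_force: [-0.3, 0.1, -2.8]
grip_width: 0.028
gripper_force: 40.0
clock: 10.15
tcp_pos: [0.5506, 0.0884, 0.1806]
tcp_rot: [-2.448, -1.967, 0.002]
wrist_force: [0.0, 0.2, -4.0]
grip_width: 0.0278
gripper_force: 40.0
clock: 10.45
tcp_pos: [0.5505, 0.0885, 0.1746]
tcp_rot: [-2.448, -1.968, 0.002]
wrist_force: [-0.6, 0.5, -3.4]
grip_width: 0.0275
gripper_force: 40.0
tcp [0.5505 0.0885 0.1746] tooly deg -12.43 tilt [-0.0017 -0.0005] F [-0.6  0.5 -3.4] w 0.02754444669153972
b [-0.06  0.04  0.36]
a [-0.05 -5.65  0.37]
```

Run:
```python
from h import *
save("side","s4.png")
b=cv2.imread("pics/s4.png")[140:270,200:330]
cv2.imwrite("pics/c4.png",cv2.resize(b,None,fx=4.5,fy=4.5,interpolation=2))
p=lambda x,y:bot and proj("side",[.5230+x*.976+y*.2164,.0940-x*.2164+y*.976,0.0])
for z in (.05,.06):
  for q in ((-.024,-.045),(.024,-.045),(.024,.045),(-.024,.045)):
    x,y=q[0]+.0285,q[1]; P=[.5230+x*.976+y*.2164,.0940-x*.2164+y*.976,z]
    print(z,((proj("side",P)-[200,140])*4.5).round())
```

```text
0.05 [299. 292.]
0.05 [226. 272.]
0.05 [176. 389.]
0.05 [253. 411.]
0.06 [300. 283.]
0.06 [226. 262.]
0.06 [176. 380.]
0.06 [253. 403.]
```

View pics/c4.png

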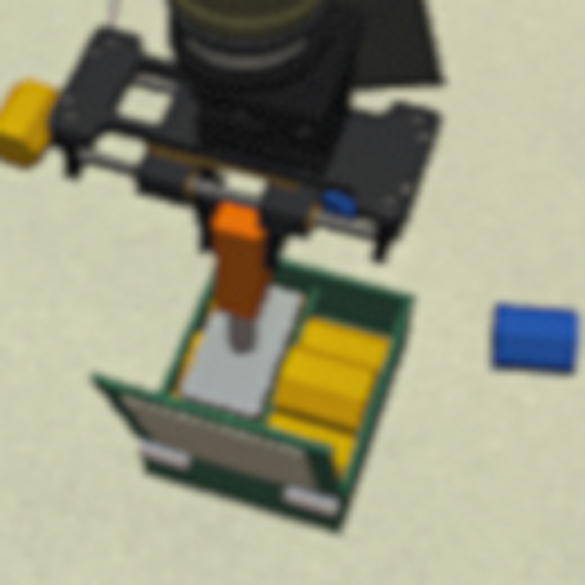

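The plate is down in cell b at the expected height and there is no slip in the grip. I'll go on to contact.

```bash
python3 -m inch '[0,0,0,0.2,0, 0,0,0,0.15,0]'
python3 -m inch '[0,0,0,0.15,0, 0,0,0,0.1,0]'
python3 -m inch '[0,0,0,0,0, 0,0,0,0,0]';python3 rel.py
```

```text
clock: 10.7
tcp_pos: [0.5512, 0.0885, 0.1719]
tcp_rot: [2.449, 1.968, 0.0]
wrist_force: [0.1, 0.4, -3.4]
grip_width: 0.0275
gripper_force: 40.0
clock: 10.9
tcp_pos: [0.5523, 0.0887, 0.1715]
tcp_rot: [2.449, 1.967, 0.004]
wrist_force: [-1.8, -1.1, 10.7]
grip_width: 0.0278
gripper_force: 40.0
clock: 11.1
tcp_pos: [0.5523, 0.0888, 0.1715]
tcp_rot: [2.449, 1.967, 0.005]
wrist_force: [-0.9, 0.3, 5.2]
grip_width: 0.0279
gripper_force: 40.0
tcp [0.5523 0.0888 0.1715] tooly deg -12.44 tilt [0.0026 0.0017] F [-0.9  0.3  5.2] w 0.027922974365452574
b [-0.13 -0.13  0.05]
a [-0.12 -5.83  0.04]
```

It's level at the expected height, with firm contact. I'll press a bit more, then lift and go over to cell a.

```bash
python3 -m inch '[0,0,0,0.2,0, 0,0,0,0,0]'
python3 -m inch '[0,0,0,-1.5,0, 0,0,0,-2.5,0, 0,0,0,-1,0, 0,-0.1,-2.8,0,0, 0,0,-2.95,0,0, 0,0,0,0,0,0,0,0,0,0]';python3 rel.py
python3 - <<'E'
from h import *
save("top","t5.png");save("side","s5.png")
a=cv2.imread("pics/t5.png")[130:250,130:260];b=cv2.imread("pics/s5.png")[150:270,200:330]
cv2.imwrite("pics/c5.png",cv2.resize(np.hstack([a,b]),None,fx=3,fy=3,interpolation=2))
E
```

```text
clock: 11.3
tcp_pos: [0.5534, 0.089, 0.1715]
tcp_rot: [2.448, 1.967, 0.009]
wrist_force: [-2.9, -0.3, 14.6]
grip_width: 0.0272
gripper_force: 40.0
clock: 12.0
tcp_pos: [0.4946, 0.1002, 0.2176]
tcp_rot: [-2.448, -1.969, -0.002]
wrist_force: [0.6, -0.1, -3.6]
grip_width: 0.0278
gripper_force: 40.0
tcp [0.4946 0.1002 0.2176] tooly deg -12.37 tilt [0.0006 0.0009] F [ 0.6 -0.1 -3.6] w 0.027785147001571635
b [-0.01  5.75  4.66]
a [0.01 0.06 4.66]
```

View pics/c5.png

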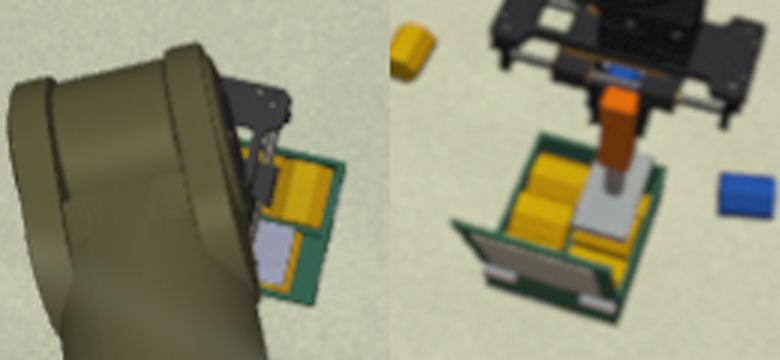

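Cell b now looks level: its right lump has moved up against the -y wall. The plate is aligned over cell a.

```bash
python3 -m inch '[0,0,0.05,1.5,0, 0,0,0,1,0, 0,0,0,0.4,0, 0,0,0,0.3,0, 0,0,0,0.3,0, 0,0,0,0,0]'
python3 -m inch '[0,0,0,0.3,0, 0,0,0,0.3,0, 0,0,0,0.3,0,0,0,0,0,0]'
python3 -m inch '[0,0,0,0.2,0, 0,0,0,0.2,0, 0,0,0,0,0]'
python3 rel.py
```

```text
clock: 12.7
tcp_pos: [0.4951, 0.0998, 0.1821]
tcp_rot: [-2.449, -1.967, 0.001]
wrist_force: [-0.9, -1.0, -4.0]
grip_width: 0.0273
gripper_force: 40.0
clock: 13.1
tcp_pos: [0.4947, 0.0998, 0.1728]
tcp_rot: [-2.448, -1.968, 0.002]
wrist_force: [-0.1, -0.2, -4.1]
grip_width: 0.0275
gripper_force: 40.0
clock: 13.4
tcp_pos: [0.4968, 0.1003, 0.1716]
tcp_rot: [2.449, 1.967, 0.006]
wrist_force: [-0.9, -0.2, 6.2]
grip_width: 0.027
gripper_force: 40.0
tcp [0.4968 0.1003 0.1716] tooly deg -12.44 tilt [0.0031 0.002 ] F [-0.9 -0.2  6.2] w 0.02700758290456471
b [-0.06  5.54  0.08]
a [-0.04 -0.15  0.06]
```

```bash
python3 -m inch '[0,0,0,0.2,0, 0,0,0,0,0]'
python3 -m inch '[0,0,0,-1.5,0, 0,0,0,-2.5,0, 0,0,0,-2.5,0, 0,0,0,-2.5,0, 0,0,0,0,0]'
python3 - <<'E'
from h import *
print(tool(np.array([.503,-.239,.25])-bot.get_state()["tcp_pos"]).round(2))
E
```

```text
clock: 13.6
tcp_pos: [0.4979, 0.1006, 0.1716]
tcp_rot: [2.449, 1.967, 0.01]
wrist_force: [-3.2, -0.4, 16.1]
grip_width: 0.0277
gripper_force: 40.0
clock: 14.1
tcp_pos: [0.4975, 0.1003, 0.2609]
tcp_rot: [2.448, 1.967, 0.011]
wrist_force: [1.2, 0.4, -2.9]
grip_width: 0.0277
gripper_force: 40.0
[-33.02   7.84   0.98]
```

```bash
python3 -m inch '[0,-4.13,0.98,0,0, 0,-4.13,0.98,0,0, 0,-4.13,0.98,0,0, 0,-4.13,0.98,0,0, 0,-4.13,0.98,0,0, 0,-4.13,0.98,0,0, 0,-4.13,0.98,0,0, 0,-4.13,0.98,0,0]'
python3 -m inch '[0,0,0,0,-8.1, 0,0,0,0,-8.1, 0,0,0,0,-8.1, 0,0,0,0,0, 0,0,0,0,0]'
python3 - <<'E'
from h import *
print(tool(np.array([.503,-.239,.1366])-bot.get_state()["tcp_pos"]).round(2))
save("top","t6.png");save("side","s6.png")
a=cv2.imread("pics/t6.png")[150:240,140:250];b=cv2.imread("pics/s6.png")[180:270,210:320]
cv2.imwrite("pics/c6.png",cv2.resize(np.hstack([a,b]),None,fx=3.6,fy=3.6,interpolation=2))
E
python3 rel.py
```

```text
clock: 14.9
tcp_pos: [0.5001, -0.241, 0.2562]
tcp_rot: [-2.448, -1.968, -0.0]
wrist_force: [1.4, 0.7, -2.6]
grip_width: 0.0277
gripper_force: 40.0
clock: 15.4
tcp_pos: [0.5004, -0.2396, 0.2565]
tcp_rot: [-1.983, -2.435, 0.001]
wrist_force: [0.1, -0.1, -3.7]
grip_width: 0.0278
gripper_force: 40.0
[-0.    0.28 11.99]
tcp [ 0.5006 -0.2396  0.257 ] tooly deg 11.74 tilt [-0.0005  0.0002] F [ 0.1 -0.7 -3.8] w 0.02769716060236091
b [31.03 11.58  8.6 ]
a [33.37  6.39  8.61]
```

View pics/c6.png

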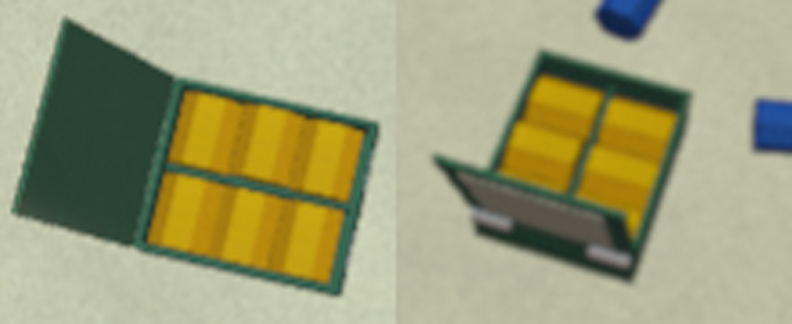

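All six lumps are evenly spaced and level, and they fill both cells right to the -y wall. Now I set the tamper down.

```bash
python3 -m inch '[0,0,0.28,3,0, 0,0,0,3,0, 0,0,0,3,0, 0,0,0,1.8,0, 0,0,0,0.6,0, 0,0,0,0.3,0, 0,0,0,0.2,0, 0,0,0,0,0]'
python3 -m inch '[0,0,0,0.1,0,0,0,0,0,0]';python3 rel.py
```

```text
clock: 16.3
tcp_pos: [0.5042, -0.2394, 0.1394]
tcp_rot: [1.979, 2.438, 0.001]
wrist_force: [0.8, 0.4, -4.0]
grip_width: 0.0275
gripper_force: 40.0
clock: 16.5
tcp_pos: [0.5038, -0.2392, 0.1381]
tcp_rot: [1.979, 2.439, 0.001]
wrist_force: [-0.1, 0.7, -3.9]
grip_width: 0.028
gripper_force: 40.0
tcp [ 0.5038 -0.2392  0.1381] tooly deg 11.86 tilt [0.0011 0.0001] F [-0.1  0.7 -3.9] w 0.027952886761059764
b [31.04 11.32 -3.29]
a [33.4   6.14 -3.29]
```

```bash
python3 -m inch '[0,0,0,0.12,0,0,0,0,0.1,0, 0,0,0,0,0]'
python3 rel.py
```

```text
clock: 16.8
tcp_pos: [0.5042, -0.24, 0.1371]
tcp_rot: [1.979, 2.437, 0.001]
wrist_force: [-0.5, -0.1, 7.0]
grip_width: 0.0278
gripper_force: 40.0
tcp [ 0.5042 -0.24    0.1371] tooly deg 11.85 tilt [ 0.002  -0.0004] F [-0.5 -0.1  7. ] w 0.027799882303660643
b [31.13 11.3  -3.4 ]
a [33.48  6.11 -3.41]
```

The tamper is standing on the mat. I'll release it, rise, turn, and work out the lid path.

```bash
python3 -m inch '[0.3,0,0,0,0, 0.5,0,0,0,0, 0.7,0,0,0,0, 0.7,0,0,0,0, 0.7,0,0,-1,0, 0.7,0,0,-3,0, 0.7,0,0,-4,0, 0.7,0,0,-4,0]'
python3 -m inch '[0,0,0,-1,8.13, 0,0,0,0,8.13, 0,0,0,0,8.13, 0,0,0,0,0]'
cat > lid.py <<'E'
from h import *
import sys
s=bot.get_state();c=np.array([.523,.094]);ex=np.array([.9763,-.2164]);ey=np.array([.2164,.9763])
d=s["tcp_pos"][:2]-c;M=R.from_rotvec(s["tcp_rot"]).as_matrix()
print("box x,y mm",(1e3*d@ex).round(1),(1e3*d@ey).round(1),"z",(1e3*s["tcp_pos"][2]).round(1),"yaw",np.degrees(np.arctan2(M[1,1],M[0,1])).round(1),"F",s["wrist_force"].round(1),"grip",s["grip_width"].round(3))
E
python3 lid.py
python3 - <<'E'
from h import *
for th in (110,100,90,75,60,45,30,20,10,0):
    t=np.radians(th);r=110
    print(th,(74-r*np.cos(t)+5*np.sin(t)+10).round(),(51+r*np.sin(t)+5*np.cos(t)+25).round())
t=save("top","t7.png");save("side","s7.png")
b=cv2.imread("pics/s7.png")[80:180,240:340];a=cv2.imread("pics/t7.png")[160:260,290:390]
cv2.imwrite("pics/c7.png",cv2.resize(np.hstack([a,b]),None,fx=3.6,fy=3.6,interpolation=2))
for px in((158,156),(144,208)):
    for z in(.19,.2): print(px,z,(plane("top",*px,z)[:2]-[.523,.094])@np.array([.2164,.9763]))
E
```

```text
clock: 17.6
tcp_pos: [0.5031, -0.2392, 0.2571]
tcp_rot: [-1.98, -2.438, 0.0]
wrist_force: [0.5, -0.4, 1.1]
grip_width: 0.0605
gripper_force: 0.0
clock: 18.0
tcp_pos: [0.5036, -0.2393, 0.266]
tcp_rot: [2.451, 1.965, 0.001]
wrist_force: [-0.4, 0.3, -0.3]
grip_width: 0.0366
gripper_force: 0.0
110 126.0 178.0
100 108.0 183.0
90 89.0 186.0
75 60.0 184.0
60 33.0 174.0
45 10.0 157.0
30 -9.0 135.0
20 -18.0 118.0
10 -23.0 100.0
0 -26.0 81.0
(158, 156) 0.19 0.12482961017468511
(158, 156) 0.2 0.12220399825027325
(144, 208) 0.19 0.12600814086043208
(144, 208) 0.2 0.12337005541675712Traceback (most recent call last):
  File "lid.py", line 5, in <module>
    print("box x,y mm",(1e3*d@ex).round(1),(1e3*d@ey).round(1),"z",(1e3*s["tcp_pos"][2]).round(1),"yaw",np.degrees(np.arctan2(M[1,1],M[0,1])).round(1),"F",s["wrist_force"].round(1),"grip",s["grip_width"].round(3))
                                                                                                                                                                                            ^^^^^^^^^^^^^^^^^^^^^
AttributeError: 'float' object has no attribute 'round'
```

View pics/c7.png

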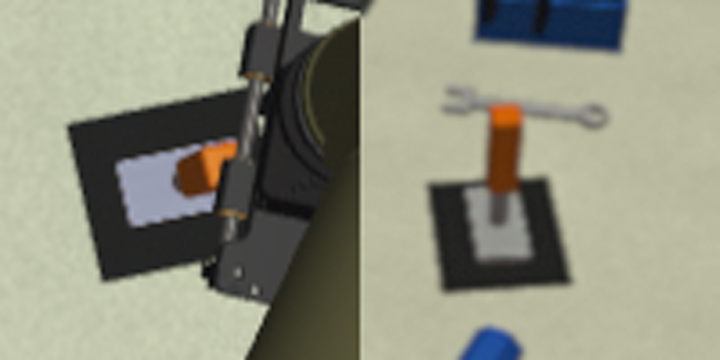

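The tamper stands upright in the middle of the mat. Now I pass over the box to the outer side of the lid.

```bash
sed -i 's/s\["grip_width"\].round(3)/s["grip_width"]/' lid.py
python3 -m inch '[0,4.7,-0.48,0,0, 0,4.7,-0.48,0,0, 0,4.7,-0.48,0,0, 0,4.7,-0.48,0,0, 0,4.7,-0.48,0,0, 0,4.7,-0.48,0,0]'
python3 -m inch '[0,4.7,-0.48,0,0, 0,4.7,-0.48,0,0, 0,4.7,-0.48,0,0, 0,4.7,-0.48,0,0, 0,4.7,-0.48,0,0, 0,0,0,0,0, 0,0,0,0,0]'
python3 lid.py
```

```text
clock: 18.7
tcp_pos: [0.5364, 0.0442, 0.2657]
tcp_rot: [-2.447, -1.969, -0.002]
wrist_force: [1.3, -0.3, -0.4]
grip_width: 0.0005
gripper_force: 0.0
clock: 19.4
tcp_pos: [0.5636, 0.2784, 0.2646]
tcp_rot: [2.445, 1.972, -0.003]
wrist_force: [-0.8, -0.9, 0.0]
grip_width: 0.0005
gripper_force: 0.0
box x,y mm -0.3 188.8 z 264.6 yaw -12.2 F [-0.8 -0.9  0. ] grip 0.0005474818999139704
```

```bash
python3 -m inch '[0,0,0,3,0, 0,0,0,3,0, 0,0,0,2.4,0, 0,0,0,0,0, 0,-2,0,0,0, 0,-2,0,0,0, 0,0,0,0,0]'; python3 lid.py
python3 -m inch '[0,-1.5,0,0,0, 0,-1.5,0,0,0, 0,-1.5,0,0,0, 0,-1.5,0,0,0, 0,0,0,0,0]'; python3 lid.py
```

```text
clock: 20.1
tcp_pos: [0.5566, 0.2335, 0.1835]
tcp_rot: [2.455, 1.959, 0.002]
wrist_force: [-0.5, -0.2, 0.2]
grip_width: 0.0004
gripper_force: 0.0
box x,y mm 2.6 143.5 z 183.5 yaw -12.8 F [-0.5 -0.2  0.2] grip 0.0003827045657305852
clock: 20.6
tcp_pos: [0.5419, 0.1759, 0.1814]
tcp_rot: [2.454, 1.961, -0.002]
wrist_force: [0.1, 0.5, -0.4]
grip_width: 0.0005
gripper_force: 0.0
box x,y mm 0.8 84.0 z 181.4 yaw -12.7 F [ 0.1  0.5 -0.4] grip 0.0005102843883609881
```

```bash
python3 -m inch '[0,-1.2,0,0,0, 0,-1.2,0,0,0, 0,-1.4,0,0.4,0, 0,-1.3,0,0.5,0, 0,0,0,0,0]'; python3 lid.py
python3 - <<'E'
from h import *
save("side","s8.png");b=cv2.imread("pics/s8.png")[110:270,180:340]
cv2.imwrite("pics/c8.png",cv2.resize(b,None,fx=3.6,fy=3.6,interpolation=2))
E
```

```text
clock: 21.1
tcp_pos: [0.5305, 0.1261, 0.1715]
tcp_rot: [2.454, 1.961, -0.004]
wrist_force: [0.1, 0.7, -0.4]
grip_width: 0.0007
gripper_force: 0.0
box x,y mm 0.3 33.0 z 171.5 yaw -12.7 F [ 0.1  0.7 -0.4] grip 0.0007457466857764215
```

View pics/c8.png

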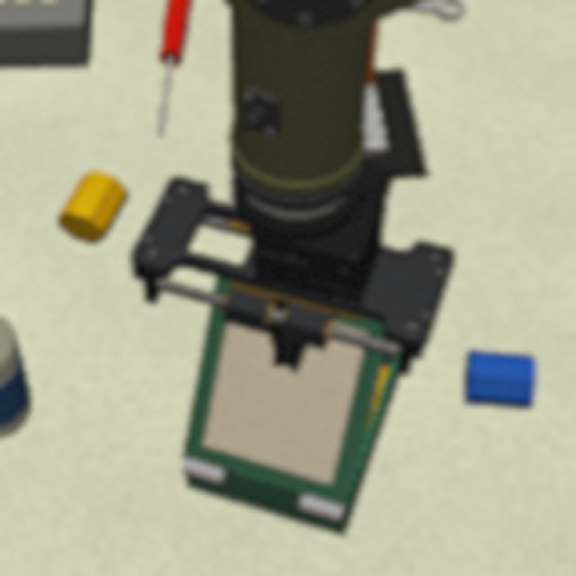

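The lid is tipping over, with the fingertips on its outer panel at about (288,350) in the crop. I follow the arc down.

```bash
python3 -m inch '[0,-1.2,0,0.8,0, 0,-1.1,0,0.9,0, 0,-1,0,1.1,0, 0,-0.9,0,1.1,0, 0,-0.9,0,1.7,0, 0,0,0,0,0]'; python3 lid.py
python3 -m inch '[0,-0.4,0,0.9,0, 0,-0.2,0,0.9,0, 0,-0.2,0,0.8,0, 0,0,0,0.4,0, 0,0,0,0,0]'; python3 lid.py
```

```text
clock: 21.75
tcp_pos: [0.5179, 0.0771, 0.1137]
tcp_rot: [-2.452, -1.962, 0.009]
wrist_force: [0.0, 0.2, 0.3]
grip_width: 0.0005
gripper_force: 0.0
box x,y mm -1.3 -17.6 z 113.7 yaw -12.7 F [0.  0.2 0.3] grip 0.0005345530336337884
clock: 22.25
tcp_pos: [0.5181, 0.0718, 0.0857]
tcp_rot: [-2.45, -1.966, 0.002]
wrist_force: [-0.2, 0.2, 0.3]
grip_width: 0.0004
gripper_force: 0.0
box x,y mm 0.0 -22.7 z 85.7 yaw -12.5 F [-0.2  0.2  0.3] grip 0.0003966136344722267
```

```bash
python3 -m inch '[0,0,0,0.3,0, 0,0,0,0.2,0,0,0,0,0,0]'; python3 -m inch '[0,0,0,0.2,0, 0,0,0,0,0]'; python3 lid.py
```

```text
clock: 22.55
tcp_pos: [0.5187, 0.072, 0.0815]
tcp_rot: [2.45, 1.966, 0.001]
wrist_force: [-0.1, 0.0, 0.6]
grip_width: 0.0004
gripper_force: 0.4
clock: 22.75
tcp_pos: [0.5188, 0.072, 0.0813]
tcp_rot: [-2.449, -1.965, -0.0]
wrist_force: [-7.1, -1.8, 16.1]
grip_width: 0.0006
gripper_force: 8.3
box x,y mm 0.6 -22.4 z 81.3 yaw -12.5 F [-7.1 -1.8 16.1] grip 0.0006105160259868131
```

It stops firmly at 81 mm, so the lid is shut. I retreat and verify.

```bash
python3 -m inch '[0,0,0,-1,0, 0,0,0,-3,0, 0,0,0,-4,0, 0,0,0,-4,0, 0,4.5,0,-1,0, 0,4.5,0,0,0, 0,4.5,0,0,0, 0,4.5,0,0,0]'
python3 -m inch '[0,4.5,0,0,0, 0,4.5,0,0,0, 0,0,0,0,0, 0,0,0,0,0]'
python3 - <<'E'
from h import *
save("top","t9.png");save("side","s9.png")
a=cv2.imread("pics/t9.png")[90:280,70:440];b=cv2.imread("pics/s9.png")[90:280,120:490]
cv2.imwrite("pics/c9.png",cv2.resize(np.vstack([a,b]),None,fx=1.55,fy=1.55,interpolation=2))
E
```

```text
clock: 23.55
tcp_pos: [0.5577, 0.2498, 0.2098]
tcp_rot: [-2.45, -1.966, -0.002]
wrist_force: [0.9, -0.9, 0.6]
grip_width: 0.0006
gripper_force: 0.0
clock: 23.95
tcp_pos: [0.5765, 0.3369, 0.2085]
tcp_rot: [2.447, 1.969, -0.002]
wrist_force: [0.7, -1.7, -0.5]
grip_width: 0.0007
gripper_force: 0.0
```

View pics/c9.png

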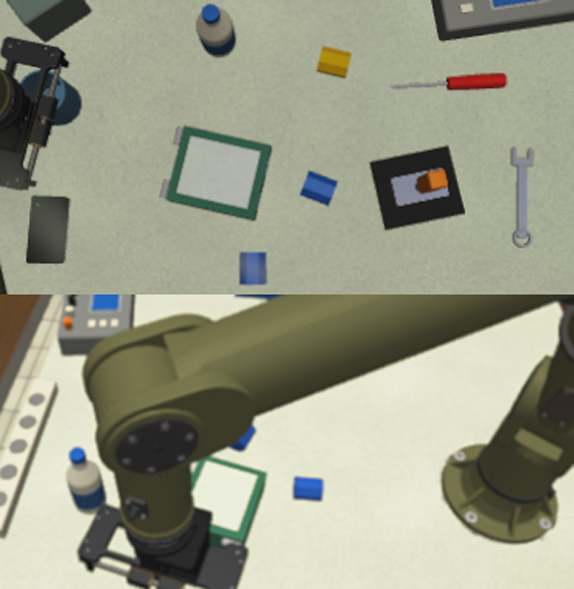

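The lid lies flat on the box at crop (218,172), the tamper stands in the middle of the mat at (425,185), the other things have not moved, and the robot is clear of everything.

```bash
python3 -c "
from rig import bot
print(bot.sign_off())"
```

```text
the job is handed in; nothing more can be done
None
```

I pressed both lumps level with the tamper, stood it back upright in the middle of its mat, shut the lid fully, and handed the job in at about 24 s on the robot's clock (limit 64 s).

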